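Drop the kick leg and hold the screen upright for wiping

TASK

The printing screen is parked leaning back on its rests. While it leans there, flip its orange-footed kick leg down over centre until it snaps onto its stop, so that it would catch the screen if it slipped; then bring the screen forward by its top rail until it stands upright over its hinge, and finish still gripping that rail, holding the screen steady so that both sides can be wiped. Keep off the mesh, do not let the screen fall forward, and leave the printed tile on the bed and everything else on the bench where it is.

Things in the scene. Friction and masses are not known exactly. Their poses are not given: they have to be found in the camera images.
- printer: fixed bench-top screen printer: aluminium base plate 360 x 300 mm on feet, its top 27 mm above the table, steel bed on it to 39 mm. Origin: plate centre at table height. x runs from the bed end to the hinge end (the parked screen leans back towards +x), y along the hinge, z up. Two back-rest posts 140 mm high stand behind the hinge.
- hinge_mid (a point): middle of the screen's hinge axis, 115 mm along +x from the printer's origin, 66 mm above the table; the axis runs along the printer's y. The screen is a frame of 20 x 20 mm aluminium bars, 200 mm wide along the hinge, from 20 to 230 mm from the axis; the bars' centre plane lies 15 mm off the axis to the bed side.
- screen (a joint): hinge of the screen, rad: 0 closed on the bed, 1.571 upright, 2.10 parked on its rests (end of travel). About 1 kg, turning freely: it leans on its rests with about 0.45 N m, balances at about 1.70, and let go at upright it tips forward to the bed (0.16 N m) until the kick leg, if down, lands on the base plate at 0.75.
- top_rail: the screen's top bar, 200 x 20 x 20 mm, aluminium with a green tape patch. Origin: its centre, 220 mm from the hinge axis and 15 mm off it to the bed side. y along the bar (hinge direction), x down along the screen to the hinge, z out of the face that leans on the rests. Grip it across its thickness (along z), or put the fingers straight down astride it and grip once upright.
- mesh: the brown printing mesh, 2 mm, that fills the frame, set 5 mm in from the bars' bed-side face; it begins at the top rail's inner edge, 10 mm from the rail's centre line. It must not be touched. Origin: its centre, 125 mm from the hinge axis. Same axes as the rail.
- kick_leg (a joint): pivot of the kick leg, rad: 0 folded along the side bar, foot at the top rail; 2.35 fully down on its stop, sloping 45 degrees back to the hinge beneath the screen. A tension spring holds it at both ends: dead centre is about 1.15; up to there it resists with up to 0.15 N m (1.5 N at the foot), beyond it snaps down by itself.
- leg_pivot (a point): pivot of the kick leg, on a stub outside the side bar at the printer's +y: 120 mm from the hinge axis, 15 mm off it to the bed side, 130 mm along +y from the middle (30 mm outside the bar). The leg turns about the printer's y, from along the screen's free end over to the bed side and down.
- leg_foot (a point): tip of the kick leg, 110 mm from its pivot: end of an orange round foot 16 mm across and 20 mm long, on a flat steel bar 8 mm wide (along y) and 12 mm thick (in its plane of swing). Folded, it ends level with the outer edge of the top rail. Beside the side bar there is free room in front of it and behind it.
- tile: white ceramic tile 80 x 70 x 4 mm with nine dark printed squares, loose on the vacuum bed under the screen: leave alone. Origin: centre of its underside.
- squeegee: squeegee lying on the bench, wooden back with a blue blade, 160 x 71 x 22 mm: leave alone.
- jar: clear jar with a purple lid, 64 mm wide, 90 mm high: leave alone.
- ink_tub: white tub with a yellow lid, 72 mm wide, 60 mm high: leave alone.
- solvent: white bottle with a red cap, 60 mm wide, 150 mm high: leave alone.
- sample_tray: flat clear tray of amber and brass chips, 100 x 140 x 18 mm: leave alone.
- spatula: spatula with a black handle, 190 mm long, lying on the bench: leave alone.
- beaker: glass beaker, 66 mm wide, 85 mm high: leave alone.

How it is judged:
By the outcome, as a careful person would: the job done as asked, in the order asked, and still so for the second after the job is handed in, while the arm keeps its last pose, push and grip.
It also fails if it takes over 48 s, if anything falls off the work surface, if the arm or the gripper's body presses on something with over 40 N, if the wrist force passes 120 N, or if a joint passes its speed limit or range.

ROBOT

A 6-joint arm with a two-finger parallel gripper is mounted at the origin on the work surface. World frame = base frame: x ahead of the robot, y to its left, z up, the work surface at z = 0. Lengths are in m, angles in rad, forces in N, time in s.
With the tool pointing down it reaches from about 0.375 to 0.825 m from the base axis. Payload 5.5 kg.
Tool frame: the origin (TCP) lies between the finger pads; the fingertips stand r.tcp_to_tips ahead of it and the grasp point (between the pads) is the TCP (r.tcp_to_tips is the distance from the TCP to the fingertips, in m); z points along the fingers, y is the line along which they close (so a half turn about z gives the same grasp; the last joint's range is limited). The gripper opens to 85 mm and grips with 20 to 120 N. Pads are 22 mm wide; open, the fingers measure 114 mm over their backs; the gripper's body (76 mm by 85 mm) begins 54 mm behind the grasp point. The pads swing forward as they close: fully open they stand 13 mm farther back than shut.
Start: joints at [1.287, 0.314, -0.047, 1.21, 0, 1.571], TCP at [0.168, 0.576, 0.25] pointing down, gripper open.
Joint ranges: [-2.67, 2.67], [-0.69, 1.73], [-1.03, 1.25], [-2.08, 2.16], [-1.42, 1.45], [-3.14, 3.14]. Speed limits (rad/s): [2.39, 2.39, 3.01, 3.14, 3.14, 3.14].

INTERFACE

Orientations are given as a rotation vector (axis times angle).
In Python, from workcell import r gives the robot as it stands.
- The arm moves only by the tool jog_arm, never from a script. Its argument "targets" is a list of rows, each a list of 3 entries, a list of its own where there are three numbers: the opening, from -1 (shut) to 1 (fully open), then the shift along the world's x, y, z each as a share of 60 cm, from -1 to 1, then the turn, a rotation vector about the world's x, y, z each as a share of pi rad, from -1 to 1. In form: [[jaw, [dx, dy, dz], [rx, ry, rz]], ...]. A call has 1 to 12 rows; each row is the pose to reach, as a shift and turn from the pose commanded when the call began, turning the shorter way round; what a row does not reach only later rows make up. A row lasts 1/12 s, in which the tool goes at most 41.7 mm and 7.16 degrees, less where a joint would pass 70% of its speed; a pose out of reach is approached as far as the arm can. A call with a number of a shift or a turn outside -1 to 1 is refused whole. A call with a gripper value outside its range is refused whole. The fingers move at their own pace and stop on an object; "squeeze" is the grip in N (left out, the last holds). Time passes only in rows, so rows that repeat a pose let the fingers close. It gives the time, the measured TCP pose, the force, the opening and the grip force at its end, in the units of the state.
- r.get_obs(): the state, without advancing time (a new reading comes with each control period).
- r.read_camera(name): name is "scene" or "top" or "wrist"; returns a dict with "frame" (384x512x3 uint8, red, green, blue), "vertical_fov" (degrees; the focal length in pixels is half the picture's height over the tangent of half this angle, whatever the lens; pixels are square), "cx", "cy" (the principal point, pixels), "R" (3x3) and "t" (3): a world point X has camera coordinates R X + t. Camera axes: x right, y down, z forward; pixel columns grow to the right and rows downward; lengths in m; the calibration is good to about 2 mm. The wrist camera is an equidistant fisheye: a pixel r from the principal point sees the ray r / f radians off the axis. A picture is of the moment at which its call begins. There is no depth.
- r.finish_job(): hands the job in; it is judged then, once.
The state is a dict: "clock": time; "q": joint angles; "dq": joint speeds; "joint_torque": joint torques, N m; "tcp_pos": TCP position; "ee_rot": TCP orientation; "contact_force": force on the tool from outside, world axes, zero at the start; "moment": the same for the moment, N m; "finger_gap": opening from 0.0 (shut) to 1.0 (fully open); "finger_force": force on a finger pad.
Only numpy, scipy, OpenCV 4.12 (cv2) and the standard library are available. Lean on these libraries where they do the work, as an engineer would, in place of code of your own. Each camera call takes 0.05 s, during which the arm holds its last target. There are 200 camera calls.

## Working session

There is one attempt and no reset: what is moved stays moved. The work goes in short steps, Python scripts to look and compute and a tool call to move; the robot and the scene stay as the last step left them, time stands still between calls to the robot, and variables do not carry over. Pictures are saved under pics/ and viewed, at most 10 in all, crops included, and the job is handed in when it is done.

Besides the shell and the picture viewer there is one more tool, called after "Call:" as a command line: name --argument value ..., lists and objects as JSON in quotes. jog_arm: Moves the arm, as the interface text tells. Shift numbers are shares of 60 cm and turn numbers shares of pi rad, none past 1 either way. Its arguments: {"type":"object","properties":{"targets":{"type":"array"},"squeeze":{"type":"number"}},"required":["targets"]}

```bash
mkdir -p pics; ls
python3 - <<'E'
from workcell import r
import cv2,numpy as np,pickle
d={}
for n in("scene","top"):
    c=r.read_camera(n);d[n]=c;cv2.imwrite(f"pics/{n}0.png",c["frame"][:,:,::-1]);print(n,c["vertical_fov"],c["cx"],c["cy"],np.round(c["R"],3).tolist(),np.round(c["t"],3))
pickle.dump(d,open("c0.pkl","wb"))
o=r.get_obs();print({k:np.round(v,3) for k,v in o.items()},r.tcp_to_tips)
E
```

```text
pics
scene 49.26869123499776 263.2899852155956 198.1589136172431 [[-0.21, 0.978, 0.002], [0.743, 0.161, -0.649], [-0.635, -0.135, -0.76]] [ 0.093 -0.32   1.662]
top 43.75137338914298 251.50179224595456 193.69086653832753 [[-0.017, -1.0, -0.006], [-0.997, 0.018, -0.079], [0.079, 0.005, -0.997]] [0.017 0.478 1.771]
{'clock': np.float64(0.1), 'q': array([ 1.287,  0.314, -0.048,  1.21 ,  0.   ,  1.571]), 'dq': array([ 0.002, -0.002,  0.001, -0.001,  0.   , -0.002]), 'joint_torque': array([ 0.0000e+00, -5.4077e+01,  3.4054e+01,  1.1000e-02, -0.0000e+00,
       -0.0000e+00]), 'tcp_pos': array([0.168, 0.576, 0.25 ]), 'ee_rot': array([-4.44e-01, -3.11e+00,  2.00e-03]), 'contact_force': array([ 0.407,  0.358, -0.191]), 'moment': array([0.076, 0.005, 0.032]), 'finger_force': np.float64(0.0), 'finger_gap': np.float64(0.994)} 0.019
```

View pics/scene0.png

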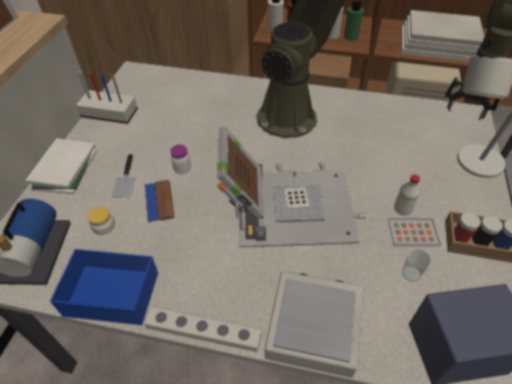

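View pics/top0.png

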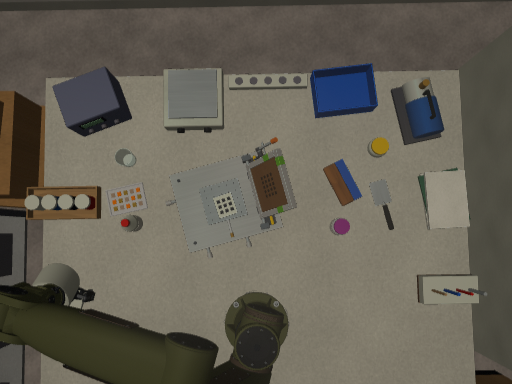

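The scene view shows the parked screen at (240,170). In the top view the printer is at (230,200), the orange foot at (274,141) and the green tape at about (280,160). Printer +x runs towards world −y. Next I'll zoom in.

Run:
```python
import cv2,pickle,numpy as np
d=pickle.load(open("c0.pkl","rb"))
a=d["top"]["frame"][125:260,160:310,::-1];b=d["scene"]["frame"][120:260,200:370,::-1]
cv2.imwrite("pics/topz.png",cv2.resize(a,None,fx=4.4,fy=4.4,interpolation=cv2.INTER_CUBIC))
cv2.imwrite("pics/scz.png",cv2.resize(b,None,fx=4.2,fy=4.2,interpolation=cv2.INTER_CUBIC))
```

```text
(no output)
```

View pics/topz.png

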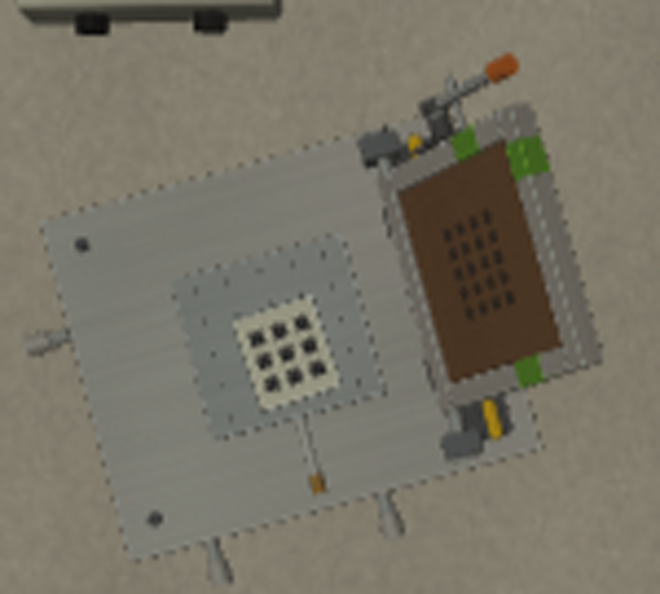

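View pics/scz.png

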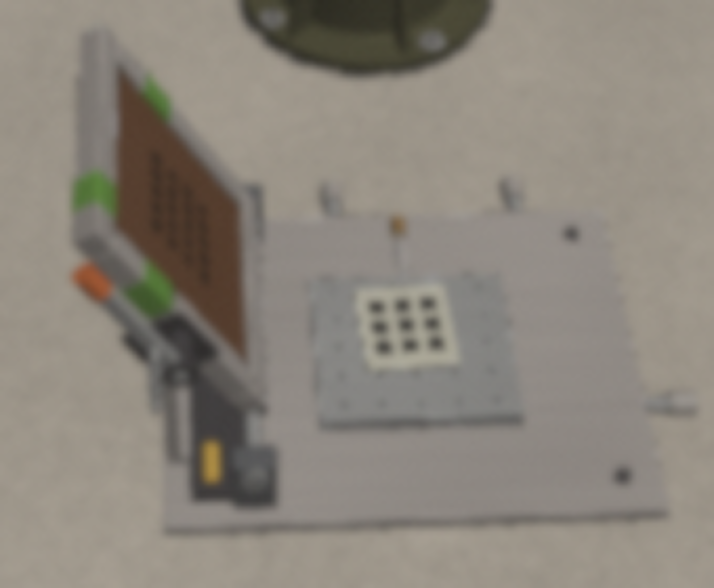

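Plate corners in the top zoom are (42,222), (135,560) and (543,447). In the scene zoom they are (668,514), (165,532) and (605,210). The leg foot shows at (503,68) in the top zoom and (92,282) in the scene zoom. Next I fit the printer pose from the corners.

```bash
cat > h.py <<'E'
import numpy as np,pickle
from scipy.optimize import least_squares
from scipy.spatial.transform import Rotation as Ro
def proj(c,X):
    f=192/np.tan(np.radians(c["vertical_fov"]/2));p=np.asarray(c["R"])@X+np.asarray(c["t"])
    return np.array([c["cx"]+f*p[0]/p[2],c["cy"]+f*p[1]/p[2]])
def W(P,p): # P=x,y,yaw
    c,s=np.cos(P[2]),np.sin(P[2]);return np.array([P[0]+c*p[0]-s*p[1],P[1]+s*p[0]+c*p[1],p[2]])
def scr(th,d,n,y):  # screen point -> printer
    return np.array([.115-d*np.cos(th)-n*np.sin(th),y,.066+d*np.sin(th)-n*np.cos(th)])
E
python3 - <<'E'
from h import *
d=pickle.load(open("c0.pkl","rb"))
T=lambda u,v:("top",np.array([160+(u+.5)/4.4-.5,125+(v+.5)/4.4-.5]))
S=lambda u,v:("scene",np.array([200+(u+.5)/4.2-.5,120+(v+.5)/4.2-.5]))
z=.027
C=[((-.18,.15,z),T(42,222)),((-.18,-.15,z),T(135,560)),((.18,-.15,z),T(543,447)),((-.18,.15,z),S(668,514)),((.18,.15,z),S(165,530)),((-.18,-.15,z),S(605,212))]
f=lambda P:np.concatenate([proj(d[k],W(P,p))-uv for p,(k,uv) in C])
s=least_squares(f,[.45,.05,-1.3]);print(s.x,np.round(s.fun,1))
P=s.x;np.save("P.npy",P)
ft=scr(2.1,.22,.015,.13)
for k,uv in(T(503,68),S(92,282)):print(k,"foot",proj(d[k],W(P,ft)),uv)
for k,uv,p in((*T(600,358),scr(2.1,.23,.005,-.1)),(*T(528,103),scr(2.1,.23,.005,.1)),(*S(98,30),scr(2.1,.23,.025,-.1))):print(k,"railcorner",proj(d[k],W(P,p)),uv)
o=Ro.from_rotvec([-.444,-3.11,.002]);c=np.array([.168,.576,.25])
xp=W([0,0,P[2]],[1,0,0]);yp=W([0,0,P[2]],[0,1,0])
def tool(u): # tool z=-u
    z=-u;x=-yp;return Ro.from_matrix(np.stack([x,np.cross(z,x),z],1))
for nm,X,u in(("start",[.26,.133,.25],np.array([0,0,1.])),("end",[.08,.133,.25],np.array([0,0,1.]))):
    t=W(P,X);print(nm,t,(t-c)/.6,(tool(u)*o.inv()).as_rotvec()/np.pi)
print(xp,yp, W(P,scr(2.1,.22,.015,0)),W(P,scr(np.pi/2,.22,.015,0)))
E
```

```text
[ 0.45725532  0.1050018  -1.31871724] [-0.3 -1.1 -1.  -0.2  0.2 -0.5  0.8 -0.7 -0.7 -0.6 -0.8 -0.9]
top foot [273.99326085 139.15501511] [273.93181818 140.06818182]
scene foot [221.17458323 186.80402883] [221.52380952 186.76190476]
top railcorner [297.44180263 205.92896027] [295.97727273 205.97727273]
top railcorner [280.58924592 146.62581411] [279.61363636 148.02272727]
scene railcorner [224.04802166 124.29479426] [222.95238095 126.76190476]
start [ 0.65090063 -0.11360857  0.25      ] [ 0.80483438 -1.14934762  0.        ] [4.09274078e-04 3.30266853e-05 1.70516395e-01]
end [0.60600541 0.0607027  0.25      ] [ 0.73000902 -0.85882883  0.        ] [4.09274078e-04 3.30266853e-05 1.70516395e-01]
[ 0.24941787 -0.96839595  0.        ] [0.96839595 0.24941787 0.        ] [ 0.51041076 -0.10138081  0.26347875] [0.48219711 0.00816221 0.286     ]
```

Call:
jog_arm --targets '[[-1, [0.1, -0.1, 0.28], [0, 0, 0.17]], [-1, [0.1, -0.1, 0.28], [0, 0, 0.17]], [-1, [0.1, -0.1, 0.28], [0, 0, 0.17]], [-1, [0.1, -0.1, 0.28], [0, 0, 0.17]], [-1, [0.5, -0.7, 0.28], [0, 0, 0.17]], [-1, [0.5, -0.7, 0.28], [0, 0, 0.17]], [-1, [0.5, -0.7, 0.28], [0, 0, 0.17]], [-1, [0.5, -0.7, 0.28], [0, 0, 0.17]], [-1, [0.5, -0.7, 0.28], [0, 0, 0.17]], [-1, [0.5, -0.7, 0.28], [0, 0, 0.17]], [-1, [0.5, -0.7, 0.28], [0, 0, 0.17]], [-1, [0.5, -0.7, 0.28], [0, 0, 0.17]]]'

```text
clock: 1.1
tcp_pos: [0.4076, 0.2446, 0.4135]
ee_rot: [0.393, -3.117, 0.0]
contact_force: [1.3, 0.4, -0.1]
finger_gap: 0.002
finger_force: 0.0
```

Call:
jog_arm --targets '[[-1, [0.39, -0.56, 0.0], [0, 0, 0]], [-1, [0.39, -0.56, 0.0], [0, 0, 0]], [-1, [0.39, -0.56, 0.0], [0, 0, 0]], [-1, [0.39, -0.56, 0.0], [0, 0, 0]], [-1, [0.39, -0.56, 0.0], [0, 0, 0]], [-1, [0.39, -0.56, 0.0], [0, 0, 0]], [-1, [0.39, -0.56, 0.0], [0, 0, 0]], [-1, [0.39, -0.56, 0.0], [0, 0, 0]], [-1, [0.39, -0.56, 0.0], [0, 0, 0]], [-1, [0.39, -0.56, 0.0], [0, 0, 0]], [-1, [0.39, -0.56, 0.0], [0, 0, 0]], [-1, [0.39, -0.56, 0.0], [0, 0, 0]]]'

```text
clock: 2.1
tcp_pos: [0.6415, -0.0911, 0.4115]
ee_rot: [0.387, -3.115, -0.002]
contact_force: [-0.1, 0.3, -0.8]
finger_gap: -0.0
finger_force: 0.0
```

```bash
cat >> h.py <<'E'
def tool(P,u):
    z=-W([0,0,P[2]],u);x=-W([0,0,P[2]],np.array([0,1,0.]));return Ro.from_matrix(np.stack([x,np.cross(z,x),z],1))
def delta(r,P,X,u):
    o=r.get_obs();return np.round((W(P,X)-o["tcp_pos"])/.6,4),np.round((tool(P,u)*Ro.from_rotvec(o["ee_rot"]).inv()).as_rotvec()/np.pi,4)
E
python3 - <<'E'
from h import *
from workcell import r
P=np.load("P.npy");up=np.array([0,0,1.])
o=r.get_obs();print(o["clock"],o["tcp_pos"],o["q"],o["contact_force"])
print(delta(r,P,[.26,.133,.25],up));print((W(P,[-.18,0,0])-W(P,[0,0,0]))/.6)
E
```

```text
2.1 [ 0.6415063  -0.09108761  0.4114749 ] [-1.41139671e-01  4.19986218e-01  4.67152852e-01  1.62094465e+00
  1.91796762e-04 -3.88567435e-01] [-0.11198169  0.30258546 -0.79555561]
(array([ 0.0157, -0.0375, -0.2691]), array([-0.0002, -0.0009,  0.0015]))
[-0.07482536  0.29051879  0.        ]
```

Call:
jog_arm --targets '[[-1, [0.016, -0.04, 0], [0, 0, 0]], [-1, [0.016, -0.04, -0.06], [0, 0, 0]], [-1, [0.016, -0.04, -0.12], [0, 0, 0]], [-1, [0.016, -0.04, -0.18], [0, 0, 0]], [-1, [0.016, -0.04, -0.24], [0, 0, 0]], [-1, [0.016, -0.04, -0.27], [0, 0, 0]], [-1, [0.016, -0.04, -0.27], [0, 0, 0]], [-1, [0.016, -0.04, -0.27], [0, 0, 0]]]'

```text
clock: 2.77
tcp_pos: [0.6495, -0.1121, 0.2515]
ee_rot: [0.394, -3.115, -0.001]
contact_force: [0.6, 0.2, 0.3]
finger_gap: -0.003
finger_force: 0.0
```

Run:
```python
from h import *
from workcell import r
import cv2
P=np.load("P.npy");up=np.array([0,0,1.])
o=r.get_obs();print(o["clock"],o["tcp_pos"],o["contact_force"])
print(delta(r,P,[.26,.133,.25],up))
a=r.read_camera("scene")["frame"][90:260,180:320,::-1];b=r.read_camera("wrist")["frame"][:,:,::-1]
a=cv2.resize(a,None,fx=2.26,fy=2.26,interpolation=2)
cv2.imwrite("pics/a1.png",np.hstack([cv2.resize(b,(480,384)),a[:384]]))
```

```text
2.7667 [ 0.64953338 -0.11209234  0.2514541 ] [0.64019523 0.20246571 0.278094  ]
(array([ 0.0023, -0.0025, -0.0024]), array([-0.0002, -0.0006,  0.0002]))
```

View pics/a1.png

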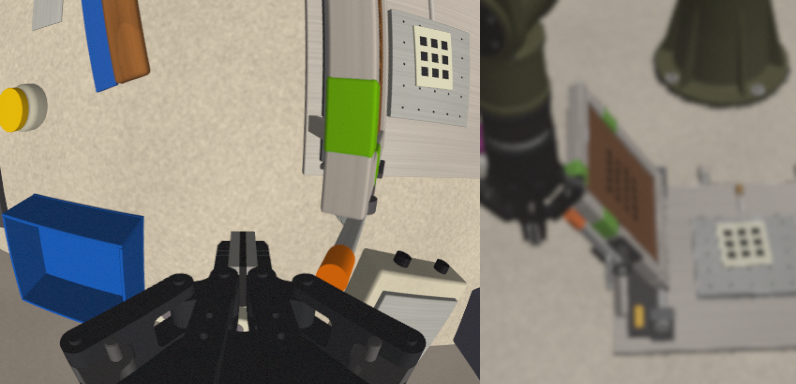

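The foot in the wrist view is at (335,270), just bedward of the closed fingers at (243,260), with clear room. Now I push along −x_p.

Call:
jog_arm --targets '[[-1, [-0.004, 0.02, 0.008], [0, 0, 0]], [-1, [-0.009, 0.04, 0.01], [0, 0, 0]], [-1, [-0.015, 0.06, 0.01], [0, 0, 0]], [-1, [-0.02, 0.08, 0.01], [0, 0, 0]], [-1, [-0.025, 0.1, 0.01], [0, 0, 0]], [-1, [-0.03, 0.12, 0.01], [0, 0, 0]], [-1, [-0.035, 0.14, 0.01], [0, 0, 0]], [-1, [-0.04, 0.16, 0.01], [0, 0, 0]], [-1, [-0.045, 0.18, 0.01], [0, 0, 0]]]'

```text
clock: 3.62
tcp_pos: [0.6241, -0.0037, 0.2602]
ee_rot: [-0.393, 3.113, -0.0]
contact_force: [0.3, -0.9, -0.6]
finger_gap: -0.004
finger_force: 0.2
```

Call:
jog_arm --targets '[[-1, [-0.005, 0.02, 0], [0, 0, 0]], [-1, [-0.01, 0.04, 0], [0, 0, 0]], [-1, [-0.015, 0.06, 0], [0, 0, 0]], [-1, [-0.02, 0.08, 0], [0, 0, 0]], [-1, [-0.025, 0.1, 0], [0, 0, 0]], [-1, [-0.03, 0.12, 0], [0, 0, 0]], [-1, [-0.03, 0.12, 0], [0, 0, 0]], [-1, [-0.03, 0.12, 0], [0, 0, 0]]]'

```text
clock: 4.28
tcp_pos: [0.6055, 0.0673, 0.2575]
ee_rot: [0.394, -3.117, 0.001]
contact_force: [-0.1, -0.1, 0.8]
finger_gap: -0.003
finger_force: 0.0
```

Run:
```python
from h import *
from workcell import r
import cv2
P=np.load("P.npy");up=np.array([0,0,1.])
print(W(P,[.26,.133,.25])-0, delta(r,P,[.08,.133,.25],up))
a=r.read_camera("scene")["frame"][90:260,180:320,::-1];b=r.read_camera("wrist")["frame"][:,:,::-1]
a=cv2.resize(a,None,fx=2.26,fy=2.26,interpolation=2)
cv2.imwrite("pics/a2.png",np.hstack([cv2.resize(b,(480,384)),a[:384]]))
```

```text
[ 0.65090063 -0.11360857  0.25      ] (array([ 0.0008, -0.011 , -0.0124]), array([ 0.0001, -0.    ,  0.0002]))
```

View pics/a2.png

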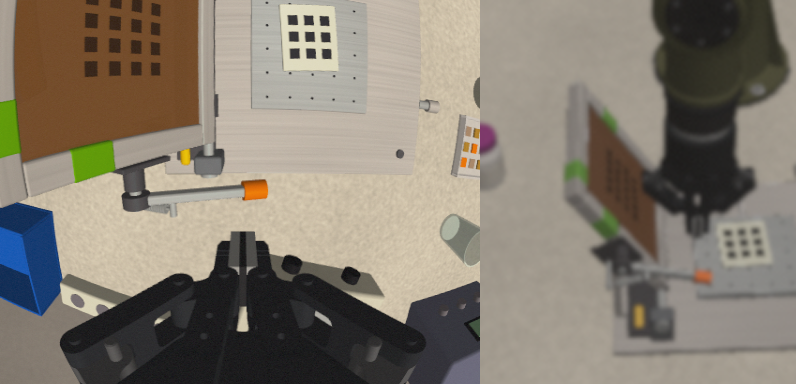

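The leg lies forward with the foot at (255,189) in the wrist half of the picture. Next I check its angle from the orange centroids, and plan the rail grasp.

Run:
```python
from h import *
from workcell import r
import cv2
P=np.load("P.npy")
c=r.read_camera("scene");h=cv2.cvtColor(c["frame"],cv2.COLOR_RGB2HSV)
m=cv2.inRange(h,(3,150,120),(14,255,255));m[:,:230]=0;m[:170]=0;m[240:]=0;m[:,300:]=0
ys,xs=np.nonzero(m);print("orange",xs.mean(),ys.mean(),len(xs))
def foot(a,th=2.1,s=.1):return scr(th,.12+s*np.cos(a),.015+s*np.sin(a),.13)
for a in(2.15,2.25,2.35):print(a,proj(c,W(P,foot(a))))
u=np.array([-np.cos(2.1),0,np.sin(2.1)])
print(r.get_obs()["ee_rot"])
for dd in(.30,.227):
    X=scr(2.1,dd,.015,0);print(dd,W(P,X),delta(r,P,X,u))
```

```text
orange 278.0 212.0 15
2.15 [278.98109206 207.68372868]
2.25 [278.50681274 209.98742497]
2.35 [277.68290226 212.23818983]
[-3.91224259e-01  3.11707873e+00 -4.79312873e-04]
0.3 [ 0.52048417 -0.14049208  0.3325355 ] (array([-0.1422, -0.3443,  0.125 ]), array([0.1633, 0.0419, 0.0007]))
0.227 [ 0.51129218 -0.10480305  0.26952122] (array([-0.1576, -0.2848,  0.02  ]), array([0.1633, 0.0419, 0.0007]))
```

Call:
jog_arm --targets '[[-1, [0, 0, 0.07], [0, 0, 0]], [-1, [0, 0, 0.14], [0, 0, 0]], [-1, [0, 0, 0.21], [0, 0, 0]], [1, [-0.03, -0.05, 0.26], [0.03, 0.008, 0]], [1, [-0.05, -0.1, 0.27], [0.06, 0.015, 0]], [1, [-0.08, -0.16, 0.27], [0.09, 0.023, 0]], [1, [-0.1, -0.22, 0.27], [0.12, 0.03, 0]], [1, [-0.12, -0.28, 0.27], [0.15, 0.038, 0]], [1, [-0.136, -0.34, 0.25], [0.163, 0.042, 0]], [1, [-0.136, -0.37, 0.22], [0.163, 0.042, 0]], [1, [-0.136, -0.37, 0.2], [0.163, 0.042, 0]], [1, [-0.136, -0.37, 0.2], [0.163, 0.042, 0]]]'

```text
clock: 5.43
tcp_pos: [0.5233, -0.158, 0.3743]
ee_rot: [0.362, -2.944, -0.801]
contact_force: [0.1, 0.3, 0.4]
finger_gap: 0.997
finger_force: 0.0
```

```bash
cat > d.py <<'E'
import sys
from h import *
from workcell import r
P=np.load("P.npy");o=r.get_obs();print(o["clock"],np.round(o["q"],2),np.round(o["contact_force"],1),o["finger_gap"])
th=float(sys.argv[1])
u=np.array([-np.cos(th),0,np.sin(th)])
for dd in map(float,sys.argv[2:]):print(dd,delta(r,P,scr(th,dd,.015,0),u))
E
python3 d.py 2.1 .33 .26 .226
```

```text
5.4333 [-0.5   0.49  0.37  1.84  0.38 -0.82] [0.1 0.3 0.4] 0.9970398453480793
0.33 (array([ 0.0016,  0.0047, -0.0264]), array([-0.0004, -0.0016,  0.0019]))
0.26 (array([-0.0131,  0.0618, -0.1271]), array([-0.0004, -0.0016,  0.0019]))
0.226 (array([-0.0202,  0.0895, -0.176 ]), array([-0.0004, -0.0016,  0.0019]))
```

Call:
jog_arm --targets '[[1, [-0.002, 0.02, -0.05], [0, 0, 0]], [1, [-0.007, 0.04, -0.09], [0, 0, 0]], [1, [-0.013, 0.062, -0.127], [0, 0, 0]], [1, [-0.013, 0.062, -0.127], [0, 0, 0]], [1, [-0.013, 0.062, -0.127], [0, 0, 0]]]'

```text
clock: 5.85
tcp_pos: [0.5157, -0.1172, 0.302]
ee_rot: [0.373, -2.945, -0.798]
contact_force: [1.6, -0.8, -0.2]
finger_gap: 1.001
finger_force: 0.0
```

```bash
python3 d.py 2.1 .26 .226
python3 - <<'E'
from workcell import r
import cv2
cv2.imwrite("pics/a3.png",r.read_camera("wrist")["frame"][:,:,::-1])
E
```

```text
5.85 [-0.45  0.44  0.13  1.63  0.39 -0.78] [ 1.6 -0.8 -0.2] 1.0013010077857163
0.26 (array([-0.0004, -0.0062, -0.0066]), array([ 0.    , -0.0005, -0.    ]))
0.226 (array([-0.0075,  0.0215, -0.0555]), array([ 0.    , -0.0005, -0.    ]))
```

View pics/a3.png

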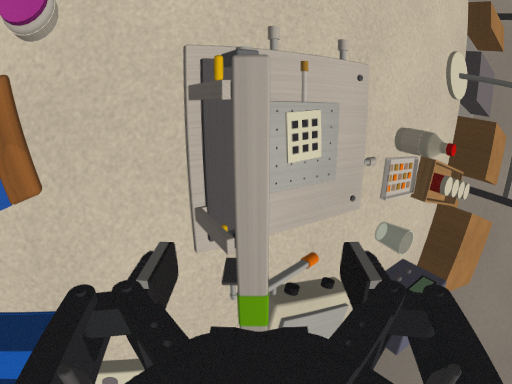

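The rail is centred between the open fingers (about x=253 px, finger midpoint about 258). Now descend along the screen and close.

Call:
jog_arm --targets '[[1, [-0.003, 0.007, -0.018], [0, 0, 0]], [1, [-0.005, 0.014, -0.036], [0, 0, 0]], [1, [-0.008, 0.021, -0.055], [0, 0, 0]], [1, [-0.008, 0.021, -0.055], [0, 0, 0]], [1, [-0.008, 0.021, -0.055], [0, 0, 0]]]'

```text
clock: 6.32
tcp_pos: [0.5122, -0.1062, 0.2699]
ee_rot: [0.372, -2.949, -0.797]
contact_force: [0.4, -0.3, 0.1]
finger_gap: 0.997
finger_force: 0.0
```

```bash
python3 d.py 2.1 .226
```

```text
6.3167 [-0.44  0.43  0.05  1.54  0.4  -0.76] [ 0.4 -0.3  0.1] 0.9970816892128158
0.226 (array([-0.0018,  0.0031, -0.002 ]), array([0.0004, 0.0003, 0.0005]))
```

Call:
jog_arm --targets '[[-1, [-0.002, 0.003, -0.002], [0, 0, 0]], [-1, [-0.002, 0.003, -0.002], [0, 0, 0]], [-1, [-0.002, 0.003, -0.002], [0, 0, 0]], [-1, [-0.002, 0.003, -0.002], [0, 0, 0]], [-1, [-0.002, 0.003, -0.002], [0, 0, 0]], [-1, [-0.002, 0.003, -0.002], [0, 0, 0]], [-1, [-0.002, 0.003, -0.002], [0, 0, 0]], [-1, [-0.002, 0.003, -0.002], [0, 0, 0]]]' --squeeze 40

```text
clock: 6.98
tcp_pos: [0.5102, -0.1031, 0.2682]
ee_rot: [0.371, -2.947, -0.8]
contact_force: [-1.0, 1.5, 4.4]
finger_gap: 0.224
finger_force: 42.8
```

```bash
python3 d.py 2.1 .226
python3 - <<'E'
from h import *
P=np.load("P.npy")
p0=W(P,scr(2.1,.226,.015,0))
for i in range(1,13):
    th=2.1-(2.1-np.pi/2)*i/12;print(i,np.round((W(P,scr(th,.226,.015,0))-p0)/.6,4),np.round((th-2.1)*W([0,0,P[2]],np.array([0,1,0.]))/np.pi,4))
E
```

```text
6.9833 [-0.44  0.43  0.04  1.54  0.4  -0.76] [-1.   1.5  4.4] 0.22421925108389354
0.226 (array([ 0.0017, -0.0021,  0.0008]), array([-0.0004, -0.0001,  0.0006]))
1 [-0.0038  0.0146  0.0071] [-0.0136 -0.0035 -0.    ]
2 [-0.0076  0.0294  0.0135] [-0.0272 -0.007  -0.    ]
3 [-0.0115  0.0446  0.0193] [-0.0408 -0.0105 -0.    ]
4 [-0.0154  0.0599  0.0243] [-0.0544 -0.014  -0.    ]
5 [-0.0194  0.0755  0.0287] [-0.068  -0.0175 -0.    ]
6 [-0.0235  0.0912  0.0323] [-0.0816 -0.021  -0.    ]
7 [-0.0276  0.1071  0.0353] [-0.0952 -0.0245 -0.    ]
8 [-0.0317  0.1231  0.0374] [-0.1088 -0.028  -0.    ]
9 [-0.0358  0.1391  0.0389] [-0.1223 -0.0315 -0.    ]
10 [-0.04    0.1552  0.0396] [-0.1359 -0.035  -0.    ]
11 [-0.0441  0.1714  0.0396] [-0.1495 -0.0385 -0.    ]
12 [-0.0483  0.1875  0.0389] [-0.1631 -0.042  -0.    ]
```

Call:
jog_arm --targets '[[-1, [-0.002, 0.007, 0.004], [-0.007, -0.002, 0]], [-1, [-0.004, 0.015, 0.007], [-0.014, -0.0035, 0]], [-1, [-0.006, 0.022, 0.01], [-0.02, -0.005, 0]], [-1, [-0.0076, 0.0294, 0.0135], [-0.027, -0.007, 0]], [-1, [-0.0115, 0.0446, 0.019], [-0.041, -0.0105, 0]], [-1, [-0.0154, 0.06, 0.0243], [-0.0544, -0.014, 0]], [-1, [-0.0194, 0.0755, 0.0287], [-0.068, -0.0175, 0]], [-1, [-0.0235, 0.0912, 0.0323], [-0.0816, -0.021, 0]], [-1, [-0.0235, 0.0912, 0.0323], [-0.0816, -0.021, 0]], [-1, [-0.0235, 0.0912, 0.0323], [-0.0816, -0.021, 0]]]'

```text
clock: 7.82
tcp_pos: [0.4961, -0.0485, 0.2875]
ee_rot: [0.388, -3.059, -0.405]
contact_force: [-1.2, -1.9, 6.7]
finger_gap: 0.228
finger_force: 48.4
```

```bash
python3 d.py 1.8354 .226;python3 d.py 1.5708 .226
```

```text
7.8167 [-0.24  0.21 -0.13  1.36  0.23 -0.51] [-1.2 -1.9  6.7] 0.22801825888591495
0.226 (array([ 0.0016, -0.0018,  0.001 ]), array([0.0005, 0.0004, 0.    ]))
7.8167 [-0.24  0.21 -0.13  1.36  0.23 -0.51] [-1.2 -1.9  6.7] 0.22801825888591495
0.226 (array([-0.0232,  0.0944,  0.0075]), array([-0.0811, -0.0206, -0.    ]))
```

Call:
jog_arm --targets '[[-1, [-0.002, 0.0078, 0.0015], [-0.007, -0.002, 0]], [-1, [-0.004, 0.0156, 0.003], [-0.0135, -0.0035, 0]], [-1, [-0.008, 0.031, 0.005], [-0.027, -0.007, 0]], [-1, [-0.012, 0.047, 0.0065], [-0.0407, -0.0105, 0]], [-1, [-0.016, 0.063, 0.0075], [-0.0543, -0.014, 0]], [-1, [-0.02, 0.079, 0.0078], [-0.068, -0.0175, 0]], [-1, [-0.022, 0.087, 0.0077], [-0.075, -0.019, 0]], [-1, [-0.0238, 0.095, 0.0073], [-0.0813, -0.0207, 0]], [-1, [-0.0238, 0.095, 0.0073], [-0.0813, -0.0207, 0]], [-1, [-0.0238, 0.095, 0.0073], [-0.0813, -0.0207, 0]], [-1, [-0.0238, 0.095, 0.0073], [-0.0813, -0.0207, 0]], [-1, [-0.0238, 0.095, 0.0073], [-0.0813, -0.0207, 0]]]'

```text
clock: 8.82
tcp_pos: [0.4816, 0.008, 0.2915]
ee_rot: [0.391, -3.115, -0.004]
contact_force: [-4.5, 1.8, 8.7]
finger_gap: 0.221
finger_force: 48.8
```

```bash
python3 d.py 1.5708 .226
python3 - <<'E'
from h import *
from workcell import r
import cv2
P=np.load("P.npy");c=r.read_camera("scene");h=cv2.cvtColor(c["frame"],cv2.COLOR_RGB2HSV)
m=cv2.inRange(h,(3,150,120),(14,255,255));m[:,230:];ys,xs=np.nonzero(m[150:260,230:330]);print("orange",xs.mean()+230,ys.mean()+150,len(xs))
for th in(1.52,1.571,1.62):print(th,proj(c,W(P,scr(th,.12+.1*np.cos(2.35),.015+.1*np.sin(2.35),.13))))
a=c["frame"][90:260,180:320,::-1];a=cv2.resize(a,None,fx=2.26,fy=2.26,interpolation=2)
b=r.read_camera("wrist")["frame"][:,:,::-1]
cv2.imwrite("pics/a4.png",np.hstack([cv2.resize(b,(480,384)),a[:384]]))
E
```

```text
8.8167 [ 0.02  0.08 -0.24  1.25  0.   -0.23] [-4.5  1.8  8.7] 0.22122792768253252
0.226 (array([0.001 , 0.0003, 0.0009]), array([-0.0007, -0.0007,  0.0007]))
orange 291.5 220.0 10
1.52 [291.10392407 220.86104067]
1.571 [290.33211985 219.92958017]
1.62 [289.50954006 219.0581996 ]
```

View pics/a4.png

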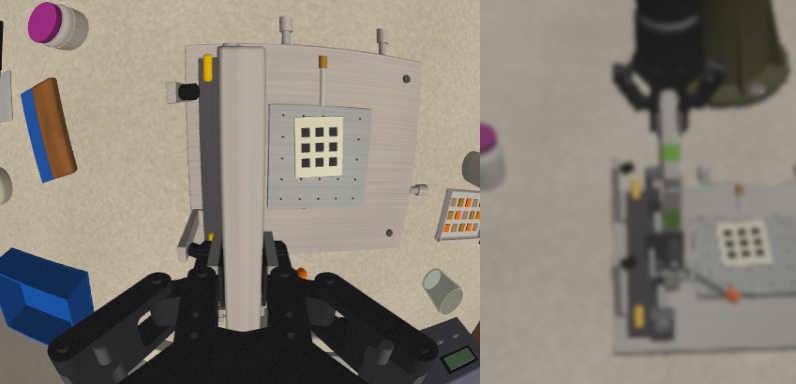

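The rail (243,180 in the wrist half) is gripped with the screen upright. The leg is down with its foot at (733,295), and the tile has not moved. Handing in.

```bash
python3 -c "
from workcell import r
print(r.finish_job())"
```

```text
the job is handed in; nothing more can be done
None
```

I snapped the kick leg down onto its stop while the screen was still parked. I then brought the screen forward to upright and handed the job in at 8.9 s of robot time, with the gripper still holding the top rail at about 49 N.

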